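# Uncover a cake and lift it with the tongs

### The arm

A 7-joint arm with a two-finger parallel gripper is mounted at the origin on a cart in front of the work surface, level with it; the furniture and walls round the work are solid. World frame = base frame: x ahead of the robot, y to its left, z up, the work surface at z = 0. Lengths are in m, angles in rad, forces in N, time in s.
With the tool pointing down it reaches from about 0.425 to 0.875 m from the base axis. Payload 4.7 kg.
Tool frame: the origin (TCP) lies midway between the tips of the shut fingers; the grasp point (between the pads) lies 19 mm behind it (arm.pinch_z is the x of the grasp point in the tool frame, in m); x points along the fingers, y is the direction in which the jaws open and shut, and the axes are right-handed (so a half turn about x gives the same grasp; the last joint's range is limited). The gripper opens to 85 mm and grips with 20 to 120 N. Pads are 22 mm wide; open, the fingers measure 114 mm over their backs; the gripper's body (76 mm by 85 mm) begins 54 mm behind the grasp point. The pads swing forward as they close: fully open they stand 13 mm farther back than shut.
Start: joints at [1.276, 0.321, -0.07, 1.45, 0.023, 1.371, -0.057], TCP at [0.198, -0.619, 0.231] pointing down, gripper open.
Joint ranges: [-2.86, 2.86], [-0.3, 2.09], [-1.38, 1.24], [0.06, 2.45], [-1.56, 4.7], [0.09, 2.05], [-2.69, 2.69]. Speed limits (rad/s): [2.57, 2.57, 3.14, 3.14, 3.14, 3.14, 3.14].

### API

Orientations are given as a rotation vector (axis times angle).
In Python, from rig import arm gives the robot as it stands.
- The arm moves only by the shell command python3 -m handwheel 'ROWS' [FORCE]. ROWS is JSON, a list that holds one entry, the list of rows, each a list of 7 numbers: the shift along the tool's x, y, z in mm, then the turn, a rotation vector about the tool's x, y, z in rad, then the opening in per cent of the stroke, from 0 (shut) to 100 (fully open). A call has exactly 10 rows; each row is the pose to reach, as a shift and turn from the pose commanded when the call began, along the tool's axes at that moment; what a row does not reach only later rows make up. A row lasts 1/12 s, in which the tool goes at most 41.7 mm and 7.16 degrees, less where a joint would pass 70% of its speed; a pose out of reach is approached as far as the arm can. A call with a gripper value outside its range is refused whole. The fingers move at their own pace and stop on an object; FORCE is the grip in N (left out, the last holds). Time passes only in rows, so rows that repeat a pose let the fingers close, or fill a call up. It gives the time, the measured TCP pose, the force and the opening at its end, in the units of the state.
- arm.read_state(): the state, without advancing time (a new reading comes with each control period).
- arm.camera(name): name is "side" or "top" or "wrist"; returns a dict with "image" (400x640x3 uint8, blue, green, red), "vfov" (degrees; the focal length in pixels is half the picture's height over the tangent of half this angle, whatever the lens; pixels are square), "cx", "cy" (the principal point, pixels), "eye" and "rotation" of the camera in the world; the wrist camera has in their place "T_tool_cam" (4x4, takes a point from camera to tool coordinates, whose origin is the TCP and whose axes are the tool frame's). Camera axes: x right, y down, z forward; pixel columns grow to the right and rows downward; lengths in m; the calibration is good to about 2 mm. A picture is of the moment at which its call begins: read the wrist's pose just before it. There is no depth.
- arm.sign_off(): hands the job in, once; it reports no verdict.
Trained networks look in the newest picture that a camera, given by its name, has taken for a name from the list of things; names that differ only in an ending like _2 or _b are one class to them, and where a whole thing is asked for, a point or a joint stands for the part that bears it (a point fixed in the world has none). Each returns a list of dicts, best first, with "p" (0 to 1); they miss things now and then, are a little off and sometimes report something else, mostly with a low value. They report only what shows in the picture. A call takes as long as a camera call. They do not tell look-alikes from the thing itself.
- arm.regions_of(query, camera): "pixels" (400x640 bool, what is visible of it) and "rect" ([left, top, right, bottom] in pixels, round what is visible of it).
The state is a dict: "time_s": time; "qpos": joint angles; "joint_vel": joint speeds; "joint_torque": joint torques, N m; "position": TCP position; "tcp_rot": TCP orientation; "ft_force": force on the tool from outside, world axes, zero at the start; "moment": the same for the moment, N m; "grip_width": opening from 0.0 (shut) to 1.0 (fully open).
Only numpy, scipy, OpenCV 4.12 (cv2) and the standard library are available. Lean on these libraries where they do the work, as an engineer would, in place of code of your own. Each camera call takes 0.05 s, during which the arm holds its last target. There are 200 camera calls.

### The job

Take the glass dome off the little brown cake and set it gently, rim down, on the floor of the empty cake plate, inside the blue rim. Then pick up the sprung tongs, close their jaws on the cake and lift it, without the gripper itself touching the cake, and leave the other things on the worktop alone. Finish while still holding the cake steady in the tongs, the whole of it at least 10 cm above the worktop.

Things in the scene. Friction and masses are not known exactly. Their poses are not given: they have to be found in the camera images.
- dome_knob (a point): Clear glass dome: hollow bell 110 mm across, 78 mm high, open below, 0.22 kg, pale oak knob on top (25 mm across over a height of 16 mm, on a 14 mm stem). This point is the centre of the knob's grip, 102 mm above the dome's lower edge, 24 mm above the glass, 13 mm below the knob's top; z points up out of the dome. At the start the cake stands inside it.
- dome_rim (a point): Centre of the dome's lower edge (its open mouth), 102 mm below dome_knob along the dome's axis; z points up through the knob.
- dome: The glass dome as a whole; origin as dome_rim.
- stand_full_seat (a point): Low footed round cake plate, pale grey-blue china with a raised dark blue rim, 137 mm across, fixed; it carries the cake and the dome at the start and may be the left or the right one. This point is the centre of its flat floor, 22 mm above the worktop; the rim stands 8 mm above the floor and is about 118 to 122 mm across inside.
- stand_empty_seat (a point): The other cake plate, the same in every way and fixed, empty at the start. This point is the centre of its flat floor, 22 mm above the worktop; the dome (110 mm) fits inside the blue rim (about 118 to 122 mm across inside, 8 mm high).
- canele_center (a point): The cake (a canele): brown, fluted, upright cylinder 44 mm across, 46 mm high, firm, about 0.06 kg. This point is its centre, 23 mm above its underside; z is its axis.
- canele: The cake as a whole; origin at the centre of its underside.
- tongs_grip (a point): Place to grip the tongs: midway between the arms, in the middle of the teal sleeves (24 mm high, 8 mm thick, reaching 32 mm either way along x), half-way up, 15 mm above the slate, near the centre of mass. x points along the tongs to the jaws, y across, z up. At rest the sleeves measure 58 mm here, outside to outside; each slopes outward by 0.05 rad towards the jaws, so they come parallel in the hand.
- tongs: Sprung tongs, 282 mm long, 0.1 kg, lying on edge on the slate: two steel arms with teal sleeves and teal jaws, on an upright steel hinge post (29 mm across, 30 mm high) 125 mm behind tongs_grip. They open and shut in the horizontal plane. Origin 15 mm below tongs_grip, same axes.
- tongs_jaw (a point): Middle of the space between the jaws, 108 mm from tongs_grip along the tongs' x, same height and axes. The jaws reach from 84 to 132 mm ahead of tongs_grip, are 30 mm high and slightly hollow towards each other; at rest the gap between them is about 75 mm in the middle, 61 mm at their turned-in ends.
- tongs_left (a joint): How far each tongs arm is squeezed in, rad: 0 at rest (open), about 0.067 with the jaws on the cake, 0.13 at the stop. Squeezed at tongs_grip, the sleeves measure 58 mm outside at rest, about 51 mm with the jaws still well clear of the cake, about 41 mm on the cake. The spring pushes back with 7 N on a finger at first, about 10 N on the cake.
- slate: Dark slate, 300 x 110 mm, 8 mm thick, fixed, on which the tongs lie. Origin at the centre of its underside; x is its long direction.
- milk_jug: small steel milk jug with a handle, 101 x 69 x 92 mm, to the left of the work; not part of the job, to be left alone. Origin at the centre of its underside.
- tub_berries: clear tub with dark pink filling, 69 x 69 x 75 mm, behind the work in the middle; not part of the job, to be left alone. Origin at the centre of its underside.
- tub_oats: clear tub with beige filling, 69 x 69 x 75 mm, behind the work in the middle; not part of the job, to be left alone. Origin at the centre of its underside.
- cinnamon: spice jar with a dark cap and a green and orange label, 44 mm across, 105 mm high, to the right of the work; not part of the job, to be left alone. Origin at the centre of its underside.
- shaker: small shaker with a steel top, 44 mm across, 90 mm high, to the right of the work; not part of the job, to be left alone. Origin at the centre of its underside.
Things that resemble listed ones, but are neither listed nor needed, are in the scene too. What is shaped like the part that bears stand_empty_seat but green is not meant.

How it is judged:
By the outcome, as a careful person would: the job done as asked, in the order asked, and still so for the second after the job is handed in, while the arm keeps its last pose, push and grip.
It also fails if it takes over 58 s, if anything falls off the work surface, if the arm or the gripper's body presses on something with over 40 N, if the wrist force passes 120 N, or if a joint passes its speed limit or range.

## Working session

There is one attempt and no reset: what is moved stays moved. The work goes in short steps, Python scripts to look and compute and a shell command to move; the robot and the scene stay as the last step left them, time stands still between calls to the robot, and variables do not carry over. Pictures are saved under pics/ and viewed, about 8 in all and at most 12, crops included, and the job is handed in when it is done.

```bash
mkdir -p pics; ls
cat > h.py <<'E'
import numpy as np, cv2, json
from scipy.spatial.transform import Rotation as R
from rig import arm
def cam(name):
    s=arm.read_state(); c=arm.camera(name)
    if 'eye' in c: eye=np.array(c['eye']); rot=np.array(c['rotation'])
    else:
        T=np.eye(4); T[:3,:3]=R.from_rotvec(s['tcp_rot']).as_matrix(); T[:3,3]=s['position']
        M=T@np.array(c['T_tool_cam']); eye=M[:3,3]; rot=M[:3,:3]
    if rot.shape!=(3,3): rot=R.from_rotvec(rot).as_matrix()
    f=c['image'].shape[0]/2/np.tan(np.radians(c['vfov'])/2)
    return dict(img=c['image'],f=f,cx=c['cx'],cy=c['cy'],eye=eye,rot=rot)
def px2z(c,u,v,z):
    d=c['rot']@np.array([(u-c['cx'])/c['f'],(v-c['cy'])/c['f'],1.]); return c['eye']+d*(z-c['eye'][2])/d[2]
def proj(c,p):
    q=c['rot'].T@(np.array(p)-c['eye']); return np.array([c['cx']+c['f']*q[0]/q[2],c['cy']+c['f']*q[1]/q[2]])
E
python3 - <<'E'
from h import *
s=arm.read_state(); print(s); print(arm.pinch_z)
for n in ['top','side']:
    c=cam(n); cv2.imwrite(f'pics/{n}0.png',c['img']); print(n,c['eye'],c['rot'].round(3).tolist(),c['f'],c['cx'],c['cy'])
    for q in ['dome','dome_knob','stand_empty_seat','canele','tongs','slate','milk_jug','tub_berries','cinnamon','shaker']:
        try:
            for r in arm.regions_of(q,n)[:4]: print(q,round(r['p'],2),r['rect'],np.argwhere(r['pixels']).mean(0)[::-1].round(1))
        except Exception as e: print(q,e)
E
```

```text
pics
{'time_s': 0.0, 'qpos': array([ 1.27609252,  0.32186425, -0.07006882,  1.45168822,  0.02259788,
        1.37076582, -0.05693675]), 'joint_vel': array([ 3.08195214e-04,  1.11043156e-03,  3.17549125e-04,  6.84145907e-05,
       -8.42655526e-04,  8.86970839e-04,  1.84231914e-03]), 'joint_torque': array([-4.00935323e-04, -4.93593371e+01, -3.82377673e-01, -3.14330542e+01,
        1.28820702e-02,  1.15735363e-02, -1.10222338e-07]), 'position': array([ 0.1973301 , -0.61876281,  0.23018993]), 'tcp_rot': array([ 2.05533686,  0.32191001, -2.05616167]), 'ft_force': array([ 0.97296333,  0.41840684, -0.60550306]), 'moment': array([-0.0175712 ,  0.00222789, -0.01149085]), 'grip_width': 1.0009009477136073}
-0.0187
top [0.33659683 0.02627975 1.67270775] [[-0.027, -0.988, 0.152], [-1.0, 0.026, -0.004], [0.0, -0.152, -0.988]] 501.79508397845166 320.66462749753424 197.7611541852413
dome 0.68 [362.1, 164.6, 396.5, 201.2] [380.  180.9]
dome 0.45 [309.1, 138.6, 332.5, 162.4] [317.8 148.6]
dome_knob 0.96 [361.5, 162.8, 398.6, 198.3] [379.7 180.8]
dome_knob 0.22 [300.8, 224.2, 391.2, 255.1] [346.  234.
[... 693 characters left out ...]
.035, 0.041], [-0.054, -0.654, 0.754], [0.0, -0.756, -0.655]] 410.96642694626 322.25157850192676 194.6003093531954
dome 0.83 [325.0, 236.7, 367.1, 286.4] [345.5 263.1]
dome_knob 0.82 [327.3, 239.7, 366.5, 286.2] [345.6 263.1]
stand_empty_seat 0.83 [261.6, 166.4, 303.4, 195.6] [281.8 182.1]
stand_empty_seat 0.61 [327.3, 177.5, 366.7, 205.4] [344.6 190.7]
stand_empty_seat 0.55 [322.0, 257.1, 371.9, 291.8] [344.7 278.2]
tongs 0.72 [264.5, 206.3, 295.6, 276.0] [282.8 245.4]
slate 0.94 [262.7, 205.2, 308.6, 281.7] [282.2 242.6]
tub_berries 0.64 [368.0, 218.0, 394.0, 253.8] [378.3 235.7]
cinnamon 0.74 [279.0, 292.9, 297.2, 337.3] [287.  313.6]
shaker 0.65 [322.1, 321.1, 340.9, 350.0] [331.2 336.9]
```

```bash
python3 - <<'E'
import cv2
a=cv2.imread('pics/top0.png')[125:275,170:460]; b=cv2.imread('pics/side0.png')[150:365,220:430]
cv2.imwrite('pics/topc.png',cv2.resize(a,None,fx=2.7,fy=2.7,interpolation=2)); cv2.imwrite('pics/sidec.png',cv2.resize(b,None,fx=2.7,fy=2.7,interpolation=2))
E
python3 - <<'E'
from h import *
for n,l in [('top',[(380,181),(278,176),(261,241)]),('side',[(345,280),(282,182),(345,191)])]:
    c=cam(n)
    for u,v in l: print(n,u,v,px2z(c,u,v,0.022).round(3))
E
```

```text
top 380 181 [ 0.643 -0.181  0.022]
top 278 176 [0.669 0.16  0.022]
top 261 241 [0.453 0.219 0.022]
side 345 280 [ 0.634 -0.215  0.022]
side 282 182 [0.453 0.22  0.022]
side 345 191 [0.67  0.16  0.022]
```

View pics/topc.png

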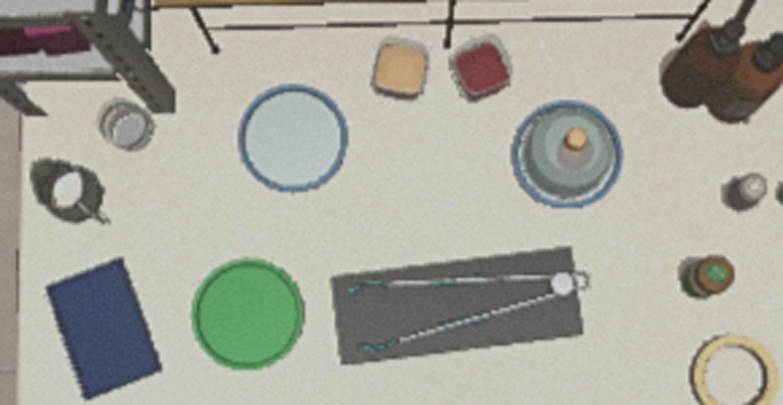

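View pics/sidec.png

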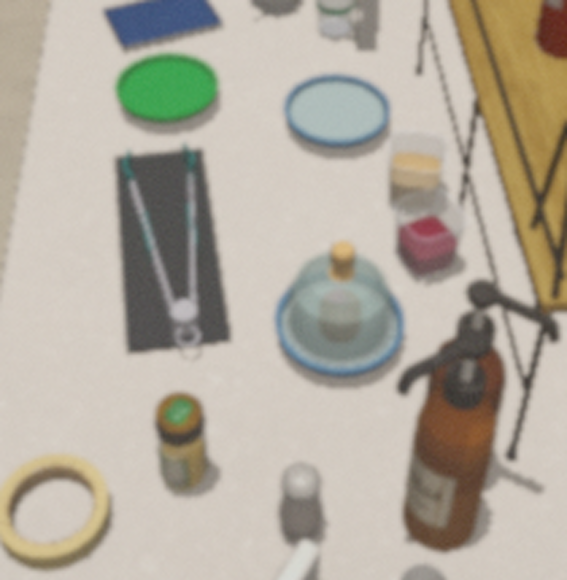

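```bash
cat >> h.py <<'E'
def delta(p,yaw=None,s=None):
    "rows for TCP target p, tool y at world angle yaw (deg), tool x straight down"
    s=s or arm.read_state(); M=R.from_rotvec(s['tcp_rot']).as_matrix()
    d=M.T@(np.array(p)-s['position'])*1000
    rv=np.zeros(3)
    if yaw is not None:
        y=np.array([np.cos(np.radians(yaw)),np.sin(np.radians(yaw)),0]); x=np.array([0,0,-1.]); rv=R.from_matrix(M.T@np.c_[x,y,np.cross(x,y)]).as_rotvec()
    return d.round(1).tolist(),rv.round(3).tolist()
E
python3 - <<'E'
from h import *
s=arm.read_state(); print(R.from_rotvec(s['tcp_rot']).as_matrix().round(3))
c=cam('top')
f=lambda u,v,z:px2z(c,170+u/2.7,125+v/2.7,z).round(3)
print('plate',f(567,154,.028),'knob',f(575,138,.127),'hinge',f(562,283,.038),'jaw',f(368,286,.023),f(378,347,.023),'sleeves',f(455,282,.023),f(470,322,.023))
print('cinn',f(718,272,.1),'shaker',f(750,188,.09),'bottles',f(720,40,.2),f(760,60,.2),'empty',f(293,138,.03))
for y in (-20,0,20,160,180,200): print(y,delta([.55,-.23,.33],y))
E
```

```text
[[ 0.     0.304 -0.953]
 [-0.    -0.953 -0.304]
 [-1.     0.     0.   ]]
plate [ 0.638 -0.18   0.028] knob [ 0.639 -0.177  0.127] hinge [ 0.478 -0.165  0.038] jaw [0.482 0.07  0.023] [0.408 0.059 0.023] sleeves [ 0.484 -0.037  0.023] [ 0.435 -0.053  0.023]
cinn [ 0.481 -0.34   0.1  ] shaker [ 0.58  -0.387  0.09 ] bottles [ 0.732 -0.335  0.2  ] [ 0.707 -0.378  0.2  ] empty [0.667 0.158 0.03 ]
-20 ([-98.7, -263.7, -454.1], [-0.913, 0.0, -0.0])
0 ([-98.7, -263.7, -454.1], [-1.262, 0.0, -0.0])
20 ([-98.7, -263.7, -454.1], [-1.611, 0.0, -0.0])
160 ([-98.7, -263.7, -454.1], [2.229, -0.0, -0.0])
180 ([-98.7, -263.7, -454.1], [1.88, -0.0, -0.0])
200 ([-98.7, -263.7, -454.1], [1.531, -0.0, -0.0])
```

```bash
python3 - <<'E'
from h import *
print(delta([.6,-.18,.33],8))
E
python3 -m handwheel '[[[-99,-296,-517,-1.4,0,0,100],[-99,-296,-517,-1.4,0,0,100],[-99,-296,-517,-1.4,0,0,100],[-99,-296,-517,-1.4,0,0,100],[-99,-296,-517,-1.4,0,0,100],[-99,-296,-517,-1.4,0,0,100],[-99,-296,-517,-1.4,0,0,100],[-99,-296,-517,-1.4,0,0,100],[-99,-296,-517,-1.4,0,0,100],[-99,-296,-517,-1.4,0,0,100]]]' 40
python3 - <<'E'
from h import *
print(delta([.6,-.18,.33],8))
E
```

```text
([-98.7, -296.2, -516.9], [-1.402, 0.0, -0.0])
time_s: 2.08
position: [0.4763, -0.3147, 0.3004]
tcp_rot: [1.213, 1.205, -1.214]
ft_force: [1.1, -0.9, 0.1]
grip_width: 1.003
([-29.7, 122.9, -135.4], [-0.146, 0.001, -0.0])
```

```bash
python3 -m handwheel '[[[-30,123,-135,-0.146,0,0,100],[-30,123,-135,-0.146,0,0,100],[-30,123,-135,-0.146,0,0,100],[-30,123,-135,-0.146,0,0,100],[-30,123,-135,-0.146,0,0,100],[-30,123,-135,-0.146,0,0,100],[-30,123,-135,-0.146,0,0,100],[-30,123,-135,-0.146,0,0,100],[-30,123,-135,-0.146,0,0,100],[-30,123,-135,-0.146,0,0,100]]]'
python3 - <<'E'
from h import *
print(delta([.6,-.18,.33],8))
c=cam('wrist'); cv2.imwrite('pics/w1.png',c['img'])
for n,p in dict(knob=[.639,-.177,.124],plate=[.639,-.18,.022],hinge=[.478,-.165,.038],grip=[.46,-.043,.023]).items(): print(n,proj(c,p).round())
for q in ['dome_knob','stand_full_seat','canele','tongs','slate']:
    for r in arm.regions_of(q,'wrist')[:3]: print(q,round(r['p'],2),r['rect'])
E
```

```text
time_s: 2.92
position: [0.599, -0.1847, 0.3294]
tcp_rot: [1.111, 1.268, -1.113]
ft_force: [0.2, 0.3, -0.2]
grip_width: 1.0
([-0.6, 1.7, -4.6], [-0.009, 0.001, 0.001])
knob [352. 178.]
plate [344. 167.]
hinge [239. 144.]
grip [234.  54.]
dome_knob 0.81 [312.2, 128.2, 386.8, 204.1]
dome_knob 0.48 [202.5, 0.5, 236.8, 133.3]
dome_knob 0.3 [300.9, 119.1, 389.1, 207.0]
stand_full_seat 0.91 [301.1, 121.6, 389.6, 206.7]
stand_full_seat 0.46 [201.8, 0.0, 254.7, 166.2]
canele 0.74 [205.3, 1.4, 260.4, 166.6]
tongs 0.85 [204.9, 2.2, 256.5, 167.2]
tongs 0.37 [307.6, 125.7, 384.6, 202.0]
slate 0.84 [193.6, 0.4, 272.4, 155.5]
slate 0.25 [309.3, 129.4, 382.1, 201.0]
```

View pics/w1.png

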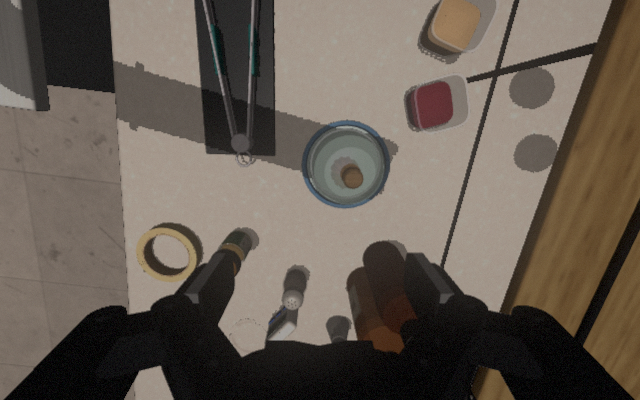

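Run:
```python
from h import *
for n in ('wrist','top','side'):
    c=cam(n); im=c['img'].astype(int); b,g,r=im[...,0],im[...,1],im[...,2]
    blue=((b-r>45)).astype(np.uint8)
    k,l,st,ce=cv2.connectedComponentsWithStats(blue)
    for i in range(1,k):
        if st[i,4]>40:
            pts=np.argwhere(l==i)[:,::-1]; e=cv2.fitEllipse(cv2.convexHull(pts.astype(np.float32))) if len(pts)>5 else None
            print(n,st[i].tolist(),np.round(e[0],1),px2z(c,*e[0],.03).round(4))
    u,v=proj(c,[.639,-.178,.128]).astype(int); w=16
    sub=((r-b>35)&(r-g>5))[v-w:v+w,u-w:u+w]; p=np.argwhere(sub)
    if len(p): m=p.mean(0)[::-1]+[u-w,v-w]; print(n,'knob',len(p),m.round(1),px2z(c,*m,.13).round(4))
```

```text
wrist knob 191 [352.2 179.7] [ 0.6399 -0.1764  0.13  ]
top [282, 159, 16, 36, 46] [280.9 176. ] [0.6668 0.1499 0.03  ]
top knob 42 [382.9 176.4] [ 0.637  -0.1766  0.13  ]
side [261, 147, 39, 19, 432] [279.7 156.1] [0.442 0.366 0.03 ]
side knob 96 [346.4 246.5] [ 0.6363 -0.1899  0.13  ]
```

Run:
```python
from h import *
print(delta([.639,-.177,.18],8))
```

```text
([149.6, 39.6, -0.6], [-0.006, 0.0, 0.0])
```

```bash
python3 -m handwheel '[[[40,40,-1,0,0,0,100],[80,40,-1,0,0,0,100],[110,40,-1,0,0,0,100],[135,40,-1,0,0,0,100],[150,40,-1,0,0,0,100],[150,40,-1,0,0,0,100],[150,40,-1,0,0,0,100],[150,40,-1,0,0,0,100],[150,40,-1,0,0,0,100],[150,40,-1,0,0,0,100]]]'
python3 - <<'E'
from h import *
print(delta([.639,-.177,.106],8))
c=cam('wrist'); cv2.imwrite('pics/w2.png',c['img']); im=c['img'].astype(int); b,g,r=im[...,0],im[...,1],im[...,2]
u,v=proj(c,[.639,-.178,.128]).astype(int); print(u,v)
w=40
p=np.argwhere(((r-b>35)&(r-g>5))[v-w:v+w,u-w:u+w]); m=p.mean(0)[::-1]+[u-w,v-w]; print(len(p),m,px2z(c,*m,.13))
s=arm.read_state();print(s['position'],s['grip_width'],R.from_rotvec(s['tcp_rot']).as_matrix().round(3).tolist())
E
```

```text
time_s: 4.2
position: [0.6404, -0.1766, 0.1816]
tcp_rot: [1.111, 1.266, -1.108]
ft_force: [-0.1, 0.2, -0.2]
grip_width: 0.997
([75.6, -1.7, 0.1], [-0.006, 0.001, -0.003])
315 224
678 [316.81120944 221.35988201] [ 0.63943977 -0.17503582  0.13      ]
[ 0.64019188 -0.1766131   0.1813463 ] 0.9996176769791417 [[0.003, 0.991, 0.134], [-0.001, 0.134, -0.991], [-1.0, 0.002, 0.001]]
```

View pics/w2.png

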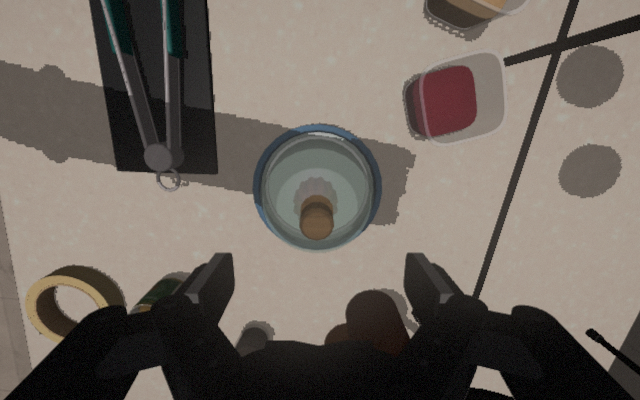

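```bash
python3 -m handwheel '[[[30,-1,-1,0,0,0,100],[50,-1,-1,0,0,0,100],[64,-1,-1,0,0,0,100],[72,-1,-1,0,0,0,100],[75,-1,-1,0,0,0,100],[75,-1,-1,0,0,0,60],[75,-1,-1,0,0,0,20],[75,-1,-1,0,0,0,20],[75,-1,-1,0,0,0,20],[75,-1,-1,0,0,0,20]]]' 40
python3 -c "
from h import *
s=arm.read_state();print(s['position'],s['grip_width'],s['ft_force'])"
```

```text
time_s: 5.08
position: [0.6388, -0.1757, 0.1055]
tcp_rot: [1.11, 1.268, -1.109]
ft_force: [0.6, -1.0, -0.5]
grip_width: 0.302
[ 0.63877559 -0.17570911  0.10548329] 0.3021117404742272 [ 0.61195938 -0.95488312 -0.48978809]
```

```bash
python3 -m handwheel '[[[0,0,0,0,0,0,20],[0,0,0,0,0,0,20],[-5,0,0,0,0,0,20],[-15,0,0,0,0,0,20],[-30,0,0,0,0,0,20],[-50,0,0,0,0,0,20],[-70,0,0,0,0,0,20],[-88,0,0,0,0,0,20],[-100,0,0,0,0,0,20],[-105,0,0,0,0,0,20]]]' 40
python3 - <<'E'
from h import *
s=arm.read_state();print(s['position'],s['grip_width'],s['ft_force'])
print(delta([.667,.159,.21],8))
c=cam('wrist'); cv2.imwrite('pics/w3.png',c['img'])
E
```

```text
time_s: 5.92
position: [0.6392, -0.1756, 0.2122]
tcp_rot: [1.11, 1.266, -1.108]
ft_force: [-0.3, 0.8, -1.7]
grip_width: 0.27
[ 0.63921908 -0.17563215  0.21222436] 0.2698379709783933 [-0.32338729  0.75538229 -1.69769722]
([2.0, 72.3, -327.9], [-0.006, 0.001, -0.003])
```

View pics/w3.png

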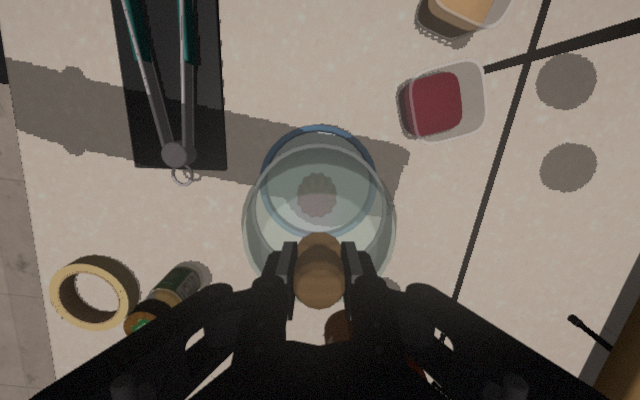

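```bash
python3 -m handwheel '[[[0,2,-10,0,0,0,20],[0,7,-32,0,0,0,20],[0,14,-64,0,0,0,20],[0,22,-99,0,0,0,20],[0,29,-134,0,0,0,20],[0,37,-168,0,0,0,20],[0,44,-200,0,0,0,20],[0,50,-228,0,0,0,20],[0,55,-250,0,0,0,20],[0,57,-260,0,0,0,20]]]' 40
python3 - <<'E'
from h import *
print(delta([.667,.159,.21],8))
c=cam('wrist'); cv2.imwrite('pics/w4.png',c['img'])
im=c['img'].astype(int); b,g,r=im[...,0],im[...,1],im[...,2]
pts=[]
for z in (.03,):
    u,v=proj(c,[.667,.159,z]); print('pred',u,v)
from scipy.optimize import least_squares
print([ (q,round(x['p'],2),x['rect']) for q in ('stand_empty_seat','dome') for x in arm.regions_of(q,'wrist')[:3]])
E
```

```text
time_s: 6.8
position: [0.6582, 0.096, 0.2079]
tcp_rot: [1.106, 1.277, -1.105]
ft_force: [-0.2, 0.9, -1.5]
grip_width: 0.271
([-1.9, 17.6, -61.1], [0.001, -0.003, 0.003])
pred 335.064509497326 129.67834709566108
[('stand_empty_seat', 0.84, [60.1, 0.0, 204.7, 109.4]), ('stand_empty_seat', 0.67, [273.3, 59.8, 400.9, 174.3])]
```

View pics/w4.png

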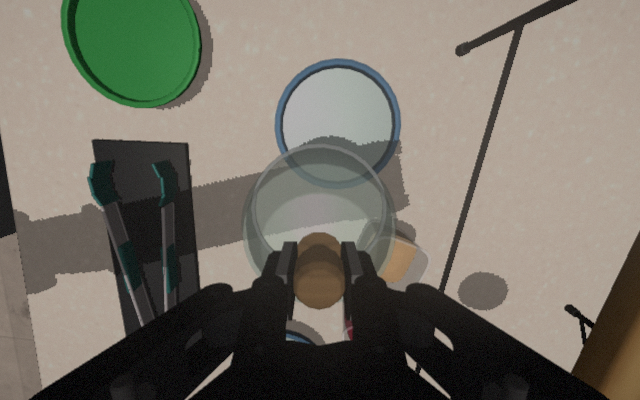

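```bash
cat >> h.py <<'E'
from scipy.optimize import least_squares
def plate(c,guess,thr=30):
    im=c['img'].astype(int); b,g,r=im[...,0],im[...,1],im[...,2]
    P=np.argwhere((b-r>thr)&(b-g>12))[:,::-1]
    W=np.array([px2z(c,u,v,.03)[:2] for u,v in P]); d=np.hypot(*(W-guess).T)
    W=W[(d>.05)&(d<.082)]
    f=least_squares(lambda p:np.hypot(W[:,0]-p[0],W[:,1]-p[1])-p[2],[*guess,.064],loss='soft_l1',f_scale=.002)
    a=np.degrees(np.arctan2(W[:,1]-f.x[1],W[:,0]-f.x[0])); return len(W),f.x.round(4),np.histogram(a,8,(-180,180))[0]
E
python3 - <<'E'
from h import *
c=cam('wrist')
for t in (20,30,40): print(plate(c,[.668,.159],t))
c=cam('top')
for t in (20,30): print(plate(c,[.668,.159],t),plate(c,[.638,-.18],t))
E
```

```text
(1343, array([0.669 , 0.1617, 0.0643]), array([201,   0,   0,  41, 256, 284, 292, 269]))
(1262, array([0.669 , 0.1617, 0.0644]), array([179,   0,   0,  39, 244, 266, 277, 257]))
(862, array([0.6686, 0.1619, 0.0641]), array([152,   0,   0,  13, 104, 157, 227, 209]))
(121, array([0.6682, 0.1595, 0.0641]), array([25,  0,  0,  2, 26, 24, 20, 24])) (187, array([ 0.6387, -0.1786,  0.0641]), array([25, 22, 24, 24, 22, 23, 24, 23]))
(114, array([0.6683, 0.1593, 0.0641]), array([24,  0,  0,  2, 25, 22, 18, 23])) (178, array([ 0.6387, -0.1787,  0.0641]), array([25, 21, 23, 23, 19, 22, 23, 22]))
```

Run:
```python
from h import *
print(delta([.6685,.1605,.15],8))
```

```text
([58.6, 18.1, -72.1], [-0.009, 0.002, 0.001])
```

```bash
python3 -m handwheel '[[[0,4,-15,0,0,0,20],[0,9,-35,0,0,0,20],[0,14,-55,0,0,0,20],[5,17,-68,0,0,0,20],[20,18,-72,0,0,0,20],[38,18,-72,0,0,0,20],[52,18,-72,0,0,0,20],[58,18,-72,0,0,0,20],[58,18,-72,0,0,0,20],[58,18,-72,0,0,0,20]]]' 40
python3 - <<'E'
from h import *
cam('side'); c=cam('wrist'); cv2.imwrite('pics/w5.png',c['img'])
print(arm.read_state()['position'],delta([.6685,.1605,.15],8),plate(c,[.668,.159],25))
E
```

```text
time_s: 7.88
position: [0.6683, 0.1621, 0.151]
tcp_rot: [1.11, 1.269, -1.112]
ft_force: [0.0, -0.3, -1.9]
grip_width: 0.271
[0.66896038 0.16308932 0.15260773] ([2.6, -0.8, 2.5], [-0.006, 0.0, -0.002]) (852, array([0.6693, 0.1613, 0.0651]), array([  0,   0,   0,   0,   0, 237, 335, 280]))
```

View pics/w5.png

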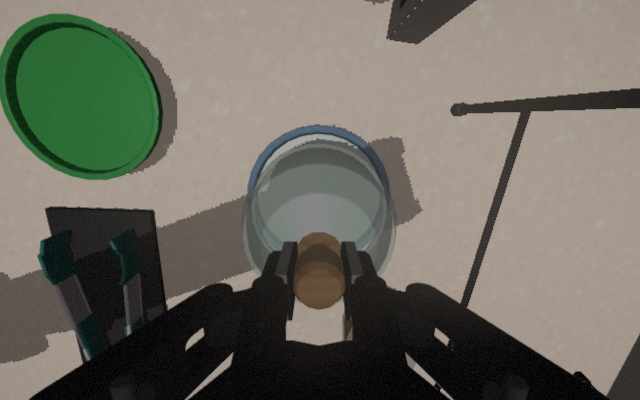

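Run:
```python
from h import *
ps=[]
for i in range(2): c=cam('wrist'); ps.append(arm.read_state()['position'])
print(np.round(ps,4))
p=ps[0]; im=cv2.resize(c['img'],None,fx=3,fy=3,interpolation=2)
M=R.from_rotvec(arm.read_state()['tcp_rot']).as_matrix()
def circ(o,rad,col):
    for a in np.linspace(0,2*np.pi,90):
        u,v=proj(c,o+rad*np.array([np.cos(a),np.sin(a),0])); cv2.circle(im,(int(3*u+1),int(3*v+1)),1,col,-1)
circ(p+[0,0,-.0835],.055,(0,0,255)); circ(np.array([.6687,.161,.03]),.0685,(0,255,255)); circ(np.array([.6687,.161,.03]),.060,(255,0,255))
cv2.imwrite('pics/w5o.png',im[340:880,640:1260])
```

```text
[[0.669  0.1633 0.1528]
 [0.6689 0.1635 0.1528]]
```

View pics/w5o.png

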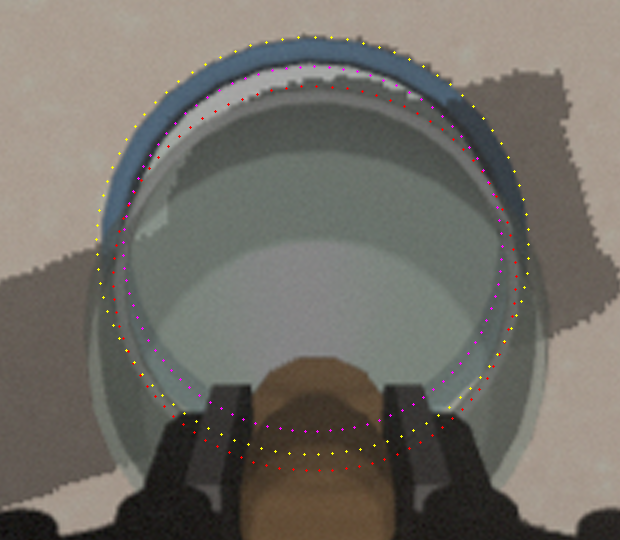

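```bash
python3 -m handwheel '[[[5,-0.6,2.4,0,0,0,20],[13,-0.6,2.4,0,0,0,20],[21,-0.6,2.4,0,0,0,20],[28,-0.6,2.4,0,0,0,20],[33,-0.6,2.4,0,0,0,20],[37,-0.6,2.4,0,0,0,20],[40,-0.6,2.4,0,0,0,20],[42,-0.6,2.4,0,0,0,20],[43,-0.6,2.4,0,0,0,20],[43,-0.6,2.4,0,0,0,20]]]' 40
python3 - <<'E'
from h import *
for i in range(2): c=cam('wrist'); s=arm.read_state(); print(s['position'].round(4),s['ft_force'].round(1))
p=s['position']; im=cv2.resize(c['img'],None,fx=3,fy=3,interpolation=2)
def circ(o,rad,col):
    for a in np.linspace(0,2*np.pi,90):
        u,v=proj(c,o+rad*np.array([np.cos(a),np.sin(a),0])); cv2.circle(im,(int(3*u+1),int(3*v+1)),1,col,-1)
circ(p+[0,0,-.0835],.055,(0,0,255)); circ(np.array([.6687,.161,.03]),.0685,(0,255,255))
cv2.imwrite('pics/w6o.png',im[340:880,640:1260])
E
```

```text
time_s: 8.92
position: [0.668, 0.161, 0.1085]
tcp_rot: [1.11, 1.27, -1.11]
ft_force: [0.6, -0.1, -3.0]
grip_width: 0.272
[0.6681 0.1611 0.1088] [-0.1  0.3 -0.9]
[0.6682 0.1611 0.1089] [ 0.4 -0.2 -1.4]
```

View pics/w6o.png

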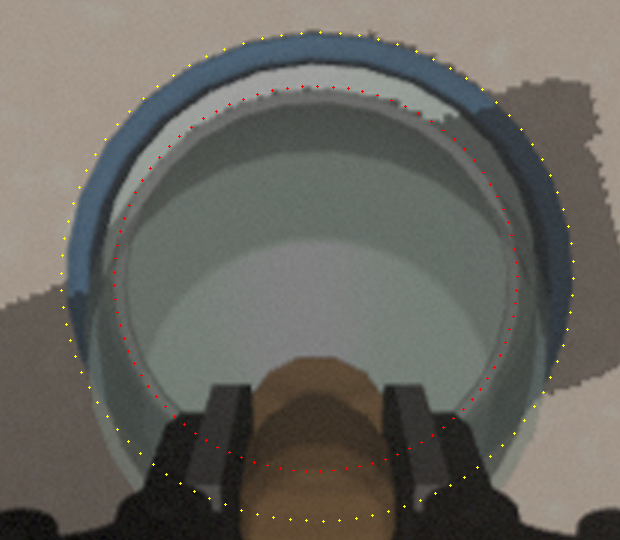

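```bash
python3 -m handwheel '[[[0.5,0.7,0,0,0,0,20],[1,0.7,0,0,0,0,20],[1.5,0.7,0,0,0,0,20],[2,0.7,0,0,0,0,20],[2.5,0.7,0,0,0,0,20],[3,0.7,0,0,0,0,20],[3.4,0.7,0,0,0,0,20],[3.4,0.7,0,0,0,0,20],[3.4,0.7,0,0,0,0,20],[3.4,0.7,0,0,0,0,20]]]' 40
python3 -c "
from h import *
for i in range(4): cam('wrist'); s=arm.read_state(); print(s['position'].round(4),s['ft_force'].round(1))"
```

```text
time_s: 9.85
position: [0.6687, 0.1611, 0.1056]
tcp_rot: [1.11, 1.269, -1.11]
ft_force: [-2.0, 0.2, 1.5]
grip_width: 0.274
[0.6687 0.1611 0.1056] [-2.3 -0.7  3. ]
[0.6687 0.1611 0.1056] [-2.3 -0.4  3. ]
[0.6687 0.1611 0.1056] [-2.6 -1.1  3.4]
[0.6687 0.1611 0.1056] [-1.7 -0.2  3.1]
```

```bash
python3 -m handwheel '[[[-0.5,0,0,0,0,0,30],[-0.5,0,0,0,0,0,45],[-0.5,0,0,0,0,0,70],[-0.5,0,0,0,0,0,100],[-0.5,0,0,0,0,0,100],[-0.5,0,0,0,0,0,100],[-10,0,0,0,0,0,100],[-35,0,0,0,0,0,100],[-70,0,0,0,0,0,100],[-105,0,0,0,0,0,100]]]' 40
python3 - <<'E'
from h import *
print(delta([.459,-.043,.2],8))
c=cam('wrist'); im=cv2.resize(c['img'],None,fx=3,fy=3,interpolation=2)
def circ(o,rad,col):
    for a in np.linspace(0,2*np.pi,90):
        u,v=proj(c,o+rad*np.array([np.cos(a),np.sin(a),0])); cv2.circle(im,(int(3*u+1),int(3*v+1)),1,col,-1)
print(plate(c,[.668,.16]),proj(c,[.668,.16,.03]))
circ(np.array([.6687,.161,.022]),.055,(0,0,255)); circ(np.array([.6687,.161,.03]),.0685,(0,255,255))
u,v=(3*proj(c,[.668,.16,.03])).astype(int)
cv2.imwrite('pics/w7o.png',im[max(v-280,0):v+280,u-310:u+310])
E
```

```text
time_s: 10.88
position: [0.668, 0.1609, 0.2111]
tcp_rot: [1.109, 1.271, -1.111]
ft_force: [0.9, -0.1, 0.7]
grip_width: 0.998
([11.6, -234.4, 174.1], [-0.005, 0.0, 0.002])
(550, array([0.6689, 0.1622, 0.0642]), array([ 28,   0,   0,   0,   0, 144, 198, 180])) [318.45217118 184.90073657]
```

View pics/w7o.png

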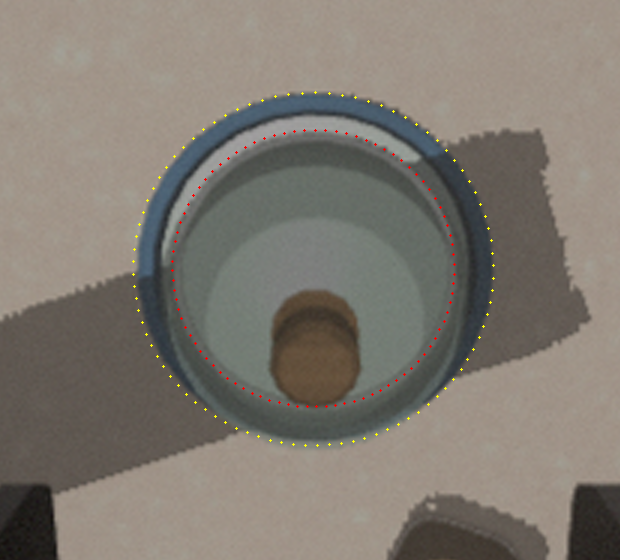

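```bash
python3 -m handwheel '[[[-10,-20,16,0,0,0,100],[-25,-50,39,0,0,0,100],[-35,-80,62,0,0,0,100],[-38,-110,85,0,0,0,100],[-38,-140,108,0,0,0,100],[-38,-168,130,0,0,0,100],[-38,-195,152,0,0,0,100],[-38,-218,172,0,0,0,100],[-38,-234,184,0,0,0,100],[-38,-236,186,0,0,0,100]]]' 40
python3 - <<'E'
from h import *
cam('top');c=cam('wrist'); cv2.imwrite('pics/w8.png',c['img']); print(arm.read_state()['position'])
im=c['img'].astype(int); b,g,r=im[...,0],im[...,1],im[...,2]
m=((g-r>22)&(abs(b-g)<30)&(g<170)).astype(np.uint8)
k,l,st,ce=cv2.connectedComponentsWithStats(m)
for i in range(1,k):
    if st[i,4]>60: print(st[i].tolist(),ce[i].round(1),px2z(c,*ce[i],.023).round(4))
print('expect',[proj(c,q).round() for q in ([.478,-.165,.038],[.445,.065,.023],[.459,-.043,.023])])
for q in ('tongs','tongs_grip','tongs_jaw'):
    for x in arm.regions_of(q,'wrist')[:2]: print(q,round(x['p'],2),x['rect'])
E
```

```text
time_s: 11.77
position: [0.4574, -0.0583, 0.249]
tcp_rot: [1.112, 1.265, -1.116]
ft_force: [0.4, 0.5, 0.4]
grip_width: 1.001
[ 0.45963621 -0.05527527  0.24901236]
[284, 45, 10, 47, 151] [288.3  67.5] [0.4074 0.066  0.023 ]
[350, 45, 10, 47, 144] [354.9  68. ] [0.4845 0.0755 0.023 ]
expect [array([322., 258.]), array([320.,  73.]), array([320., 166.])]
tongs 0.96 [286.7, 43.5, 358.2, 276.9]
tongs_grip 0.81 [283.4, 43.9, 360.1, 275.7]
tongs_grip 0.47 [484.6, 0.0, 621.2, 64.4]
tongs_jaw 0.7 [283.8, 43.0, 358.2, 274.6]
tongs_jaw 0.47 [519.3, 105.3, 634.4, 180.1]
```

View pics/w8.png

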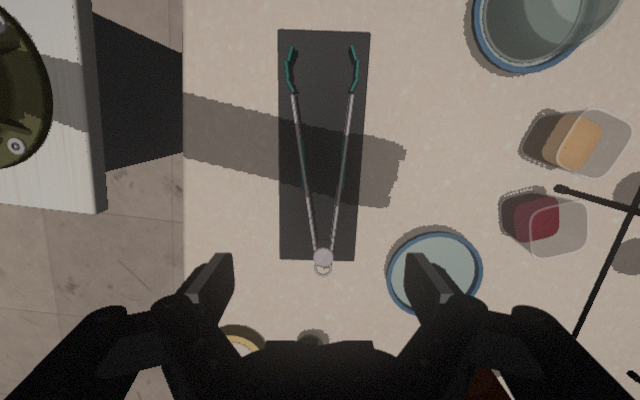

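Run:
```python
from h import *
c=cam('wrist')
H=px2z(c,323,257.5,.038); J=(px2z(c,288.3,67.5,.023)+px2z(c,354.9,68,.023))/2
d=(J-H)[:2]; L=np.hypot(*d); print(H.round(4),J.round(4),'L',L.round(4),'ang',np.degrees(np.arctan2(d[1],d[0])).round(2))
G=H[:2]+d*125/233; print('grip',G.round(4), 'from J',(J[:2]-d/L*.108).round(4))
im=c['img'].astype(int); b,g,r=im[...,0],im[...,1],im[...,2]
m=((g-r>8)&(g<110)).astype(np.uint8); m[:, :270]=0; m[:,370:]=0; m[:95]=0;m[240:]=0
k,l,st,ce=cv2.connectedComponentsWithStats(m)
for i in range(1,k):
    if st[i,4]>20: print(st[i].tolist(),ce[i].round(1),px2z(c,*ce[i],.035).round(4))
print(delta([G[0],G[1],.10],8))
for n in ('top','side'):
    t=cam(n); im=t['img'].astype(int); b,g,r=im[...,0],im[...,1],im[...,2]
    u,v=proj(t,[.639,-.178,.05]).astype(int); w=18; sub=((r-b>25)&(r+g+b<330))[v-w:v+w,u-w:u+w]; p=np.argwhere(sub)
    print(n,(u,v),len(p)); 
    if len(p): mm=p.mean(0)[::-1]+[u-w,v-w]; print(mm,p.min(0)[::-1]+[u-w,v-w],p.max(0)[::-1]+[u-w,v-w],px2z(t,*mm,.06 if n=='top' else .05).round(4))
    for x in arm.regions_of('canele',n)[:2]: print('canele',round(x['p'],2),x['rect'],px2z(t,*np.argwhere(x['pixels']).mean(0)[::-1],.055).round(4))
```

```text
[ 0.4816 -0.159   0.038 ] [0.4469 0.0748 0.023 ] L 0.2363 ang 98.43
grip [ 0.463  -0.0336] from J [ 0.4628 -0.032 ]
[299, 142, 6, 32, 77] [301.3 154.5] [ 0.436  -0.0266  0.035 ]
[338, 142, 5, 31, 67] [339.8 154.5] [ 0.4826 -0.0202  0.035 ]
[340, 165, 4, 27, 46] [341.5 180. ] [ 0.4897 -0.0512  0.035 ]
[298, 169, 4, 23, 47] [299.5 181.3] [ 0.4378 -0.0601  0.035 ]
([148.3, 5.2, -19.2], [-0.003, -0.0, -0.0])
top (np.int64(380), np.int64(180)) 92
[383.2826087  180.01086957] [378 175] [388 185] [ 0.6386 -0.1867  0.06  ]
canele 0.73 [374.1, 169.3, 387.8, 185.7] [ 0.6386 -0.1829  0.055 ]
canele 0.56 [260.8, 158.9, 293.6, 194.1] [0.6665 0.1583 0.055 ]
side (np.int64(345), np.int64(262)) 187
[345.51871658 265.72727273] [339 258] [352 275] [ 0.6371 -0.1886  0.05  ]
canele 0.66 [337.6, 254.5, 352.8, 274.6] [ 0.6366 -0.1935  0.055 ]
```

```bash
python3 -m handwheel '[[[15,1,-5,0,0,0,100],[40,3,-10,0,0,0,100],[70,4,-14,0,0,0,100],[100,5,-17,0,0,0,100],[125,5,-17,0,0,0,100],[142,5,-17,0,0,0,100],[148,5,-17,0,0,0,100],[148,5,-17,0,0,0,100],[148,5,-17,0,0,0,100],[148,5,-17,0,0,0,100]]]' 40
python3 - <<'E'
from h import *
cam('top');c=cam('wrist'); cv2.imwrite('pics/w9.png',c['img']); s=arm.read_state(); print(s['position'])
im=c['img'].astype(int); b,g,r=im[...,0],im[...,1],im[...,2]
m=((g-r>8)&(g<140)).astype(np.uint8)
k,l,st,ce=cv2.connectedComponentsWithStats(m)
for i in range(1,k):
    if st[i,4]>60: print(st[i].tolist(),ce[i].round(1),px2z(c,*ce[i],.03).round(4))
print('expect',[proj(c,q).round() for q in ([.4816,-.159,.038],[.447,.073,.023],[.463,-.036,.035])])
print(delta([.463,-.036,.006],8))
E
```

```text
time_s: 13.1
position: [0.4635, -0.0373, 0.1016]
tcp_rot: [1.111, 1.267, -1.109]
ft_force: [0.1, -0.3, 0.1]
grip_width: 1.0
[ 0.46345146 -0.03743576  0.10156089]
[579, 0, 61, 72, 1062] [604.6  39.6] [0.6357 0.1093 0.03  ]
[358, 21, 21, 83, 729] [368.5  58.6] [0.4826 0.077  0.03  ]
[248, 22, 25, 83, 1038] [258.8  60.6] [0.4095 0.0658 0.03  ]
[278, 174, 15, 72, 391] [284.9 202.4] [ 0.437  -0.0309  0.03  ]
[340, 174, 11, 61, 281] [345.2 199.4] [ 0.4827 -0.0223  0.03  ]
[277, 208, 9, 48, 145] [281.  236.6] [ 0.4368 -0.0597  0.03  ]
[345, 209, 8, 46, 137] [348.7 236. ] [ 0.4904 -0.052   0.03  ]
expect [array([320., 351.]), array([315.,  59.]), array([317., 215.])]
([95.6, -0.5, -1.6], [-0.006, 0.001, -0.002])
```

```bash
python3 -m handwheel '[[[25,-1.5,-1.5,0,0,0,100],[50,-1.5,-1.5,0,0,0,100],[70,-1.5,-1.5,0,0,0,100],[84,-1.5,-1.5,0,0,0,100],[91,-1.5,-1.5,0,0,0,100],[94,-1.5,-1.5,0,0,0,100],[95,-1.5,-1.5,0,0,0,100],[95,-1.5,-1.5,0,0,0,100],[95,-1.5,-1.5,0,0,0,80],[95,-1.5,-1.5,0,0,0,70]]]' 40
python3 -m handwheel '[[[0,0,0,0,0,0,68],[0,0,0,0,0,0,66],[0,0,0,0,0,0,64],[0,0,0,0,0,0,62],[0,0,0,0,0,0,60],[0,0,0,0,0,0,60],[0,0,0,0,0,0,60],[0,0,0,0,0,0,60],[0,0,0,0,0,0,60],[0,0,0,0,0,0,60]]]' 40
python3 - <<'E'
from h import *
c=cam('wrist'); cv2.imwrite('pics/w10.png',c['img']); s=arm.read_state(); print(s['position'],s['grip_width'],s['ft_force'])
E
```

```text
time_s: 14.03
position: [0.4615, -0.0362, 0.0061]
tcp_rot: [1.11, 1.268, -1.109]
ft_force: [1.0, 0.6, -0.3]
grip_width: 0.75
time_s: 14.87
position: [0.4628, -0.0357, 0.0074]
tcp_rot: [1.112, 1.266, -1.108]
ft_force: [-1.9, 1.3, 11.7]
grip_width: 0.603
[ 0.46282321 -0.03565169  0.0074376 ] 0.6091613981102231 [-1.9899459  1.2627856 11.9514971]
```

```bash
python3 -m handwheel '[[[-1,0,0,0,0,0,60],[-3,0,0,0,0,0,60],[-8,0,0,0,0,0,60],[-18,0,0,0,0,0,60],[-34,0,0,0,0,0,60],[-54,0,0,0,0,0,60],[-78,0,0,0,0,0,60],[-100,0,0,0,0,0,60],[-112,0,0,0,0,0,60],[-115,0,0,0,0,0,60]]]' 40
python3 - <<'E'
from h import *
cam('top');c=cam('wrist'); cv2.imwrite('pics/w11.png',c['img']); s=arm.read_state(); print(s['position'],s['grip_width'],s['ft_force'])
im=c['img'].astype(int); b,g,r=im[...,0],im[...,1],im[...,2]
m=((g-r>8)&(g<140)).astype(np.uint8)
k,l,st,ce=cv2.connectedComponentsWithStats(m)
M=R.from_rotvec(s['tcp_rot']).as_matrix()
for i in range(1,k):
    if st[i,4]>150: w=px2z(c,*ce[i],s['position'][2]+.019); print(st[i].tolist(),ce[i].round(1),w.round(4),'tool',(M.T@(w-s['position'])*1000).round(1))
E
```

```text
time_s: 15.75
position: [0.4623, -0.0361, 0.1232]
tcp_rot: [1.111, 1.265, -1.107]
ft_force: [0.4, -0.3, -1.2]
grip_width: 0.6
[ 0.46093198 -0.03610764  0.12095737] 0.6030255171292177 [ 0.12204763  1.11927162 -2.06288613]
[216, 0, 47, 99, 2596] [237.1  42.8] [0.4174 0.0591 0.14  ] tool [ -19.1  -30.4 -100.1]
[386, 0, 39, 96, 1611] [407.   36.8] [0.4822 0.07   0.14  ] tool [ -19.1   35.2 -102.3]
[554, 0, 86, 80, 1268] [587.6  50. ] [0.5532 0.075  0.14  ] tool [-19.  106.3 -97.8]
[266, 212, 22, 124, 1142] [277.5 266.2] [ 0.4419 -0.0348  0.14  ] tool [-19.  -18.6  -3.8]
[350, 212, 22, 120, 1047] [360.1 265.9] [ 0.4814 -0.0294  0.14  ] tool [-19.   21.2  -3.9]
[263, 270, 13, 71, 302] [268.4 313.3] [ 0.4399 -0.062   0.14  ] tool [-19.  -24.3  22.9]
[361, 270, 14, 71, 302] [368.1 313.7] [ 0.4902 -0.0556  0.14  ] tool [-18.9  26.4  23.3]
[493, 304, 48, 38, 382] [519.7 319.9] [ 0.5682 -0.049   0.14  ] tool [-18.8 104.6  27.2]
```

View pics/w11.png

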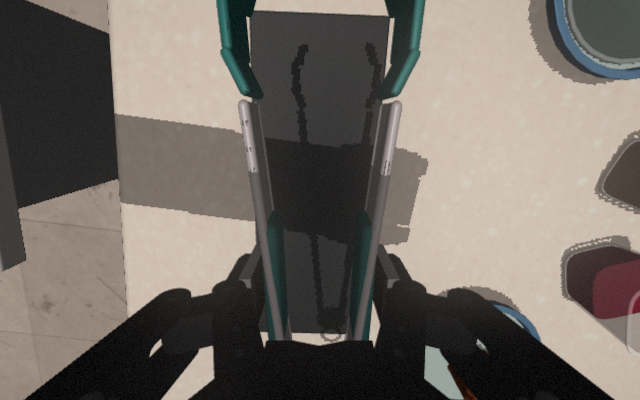

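```bash
cat >> h.py <<'E'
def cakefit(n,show=False,c=None):
    c=c or cam(n); im=c['img'].astype(int); b,g,r=im[...,0],im[...,1],im[...,2]
    u,v=proj(c,[.639,-.18,.045]).astype(int); w=26 if n!='wrist' else 70
    u0,v0=max(u-w,0),max(v-w,0)
    sub=((r-b>18)&(r+g+b<330)&(r>g))[v0:v+w,u0:u+w].astype(np.uint8)
    k,l,st,ce=cv2.connectedComponentsWithStats(sub); i=1+np.argmax(st[1:,4]); M=(l==i); 
    tgt=np.array([st[i,0]+u0,st[i,1]+v0,st[i,0]+st[i,2]+u0,st[i,1]+st[i,3]+v0],float)
    A=np.linspace(0,2*np.pi,60)
    def box(p):
        q=np.array([proj(c,[p[0]+.022*np.cos(a),p[1]+.022*np.sin(a),z]) for a in A for z in (.022,.068)]); return np.r_[q.min(0),q.max(0)]
    f=least_squares(lambda p:(box(p)-tgt),[.639,-.18])
    return f.x.round(4),(box(f.x)-tgt).round(1),tgt,st[i,4]
E
python3 - <<'E'
from h import *
for n in ('top','side'): print(n,cakefit(n))
# w3 (under glass)
R3=R.from_rotvec([1.11,1.266,-1.108]).as_matrix(); t=arm.camera('wrist'); T=np.eye(4);T[:3,:3]=R3;T[:3,3]=[.6390,-.1756,.2115]; Mx=T@np.array(t['T_tool_cam'])
c=cam('wrist'); c.update(eye=Mx[:3,3],rot=Mx[:3,:3]); print('w3',px2z(c,317,195,.068).round(4))
print(delta([.53,-.18,.17],-90))
E
```

```text
top (array([ 0.6377, -0.1888]), array([-1. , -1.8,  1. ,  1.9]), array([377., 175., 390., 187.]), np.int32(106))
side (array([ 0.6382, -0.1887]), array([-1.3, -2.7,  1.3,  2.5]), array([339., 258., 353., 276.]), np.int32(210))
w3 [ 0.6386 -0.1789  0.068 ]
([-51.2, 50.3, 152.2], [1.705, 0.001, 0.002])
```

```bash
python3 -m handwheel '[[[-10,2,6,0.05,0,0,62],[-25,7,20,0.15,0,0,63],[-40,12,36,0.27,0,0,64],[-50,17,52,0.39,0,0,64],[-51,23,70,0.51,0,0,64],[-51,29,88,0.63,0,0,64],[-51,35,105,0.75,0,0,64],[-51,41,122,0.87,0,0,64],[-51,45,136,0.98,0,0,64],[-51,48,144,1.06,0,0,64]]]' 40
python3 -c "
from h import *
cam('top');s=arm.read_state();print(s['position'],s['grip_width'],s['qpos'].round(2)); print(delta([.53,-.18,.17],-90))"
```

```text
time_s: 16.88
position: [0.5271, -0.1743, 0.1696]
tcp_rot: [1.854, 0.614, -1.858]
ft_force: [0.4, -0.0, -0.8]
grip_width: 0.642
[ 0.52752396 -0.17534157  0.16960726] 0.6407614971651724 [ 0.68  0.19 -0.45  1.75  0.09  1.22 -0.73]
([-0.4, 5.2, 0.8], [0.634, 0.001, 0.001])
```

```bash
python3 -m handwheel '[[[0,1,0,0.06,0,0,64],[0,2,0,0.16,0,0,64],[0,3,0.5,0.27,0,0,64],[0,4,1,0.38,0,0,64],[0,5,1,0.48,0,0,64],[0,5,1,0.56,0,0,64],[0,5,1,0.61,0,0,64],[0,5,1,0.634,0,0,64],[0,5,1,0.634,0,0,64],[0,5,1,0.634,0,0,64]]]' 40
python3 - <<'E'
from h import *
cam('top');c=cam('wrist'); cv2.imwrite('pics/w12.png',c['img']); s=arm.read_state();print(s['position'],s['grip_width'],delta([.53,-.18,.17],-90),s['ft_force'])
print(cakefit('wrist',c=c), 'pred',proj(c,[.639,-.18,.068]),proj(c,[.639,-.18,.022]))
print(plate(c,[.639,-.179]))
im=c['img'].astype(int); b,g,r=im[...,0],im[...,1],im[...,2]
m=((g-r>8)&(g<140)).astype(np.uint8)
k,l,st,ce=cv2.connectedComponentsWithStats(m)
for i in range(1,k):
    if st[i,4]>150: print(st[i].tolist(),ce[i].round(1))
for x in arm.regions_of('canele','wrist')[:3]: print('canele',round(x['p'],2),x['rect'])
# coarse colour print along the column of the cake
for v in range(70,240,8): print(v,[tuple(im[v,u]) for u in (290,305,320,335,350)])
E
```

```text
time_s: 17.77
position: [0.5294, -0.1765, 0.1707]
tcp_rot: [2.214, 0.015, -2.216]
ft_force: [0.4, -0.8, -1.8]
grip_width: 0.642
[ 0.52951208 -0.17670046  0.17094699] 0.6432382575263262 ([0.9, 3.3, -0.4], [0.012, 0.0, 0.0]) [ 0.12077516  0.65499501 -0.87075915]
(array([ 0.6381, -0.1848]), array([-1.8, -2.7,  1.8,  3.8]), array([305.,  41., 358.,  99.]), np.int32(2121)) pred [325.33430422  68.57522023] [324.29058937  76.66418353]
(1624, array([ 0.6394, -0.1777,  0.0642]), array([ 33, 171, 381, 231, 215, 420, 173,   0]))
[207, 0, 185, 151, 5074] [258.6  60. ]
[322, 0, 76, 80, 947] [372.7  26.6]
[393, 0, 27, 18, 199] [404.    6.9]
[398, 0, 37, 96, 1090] [419.   46.3]
[0, 5, 23, 99, 1009] [ 9.1 54.1]
[262, 212, 23, 110, 1076] [272.5 257.9]
[0, 221, 25, 84, 1449] [  9.7 263.8]
[360, 227, 17, 82, 388] [368.3 260.8]
[259, 267, 14, 74, 288] [265.3 312.3]
[497, 266, 33, 26, 544] [512.6 278.3]
[365, 283, 13, 58, 240] [370.8 318.2]
canele 0.58 [307.5, 43.4, 356.1, 100.9]
canele 0.19 [0.0, 25.3, 8.0, 79.9]
70 [(np.int64(184), np.int64(190), np.int64(181)), (np.int64(72), np.int64(77), np.int64(83
[... 4318 characters left out ...]
(195))]
222 [(np.int64(37), np.int64(41), np.int64(40)), (np.int64(38), np.int64(40), np.int64(42)), (np.int64(44), np.int64(44), np.int64(45)), (np.int64(165), np.int64(179), np.int64(194)), (np.int64(168), np.int64(182), np.int64(194))]
230 [(np.int64(34), np.int64(37), np.int64(38)), (np.int64(40), np.int64(41), np.int64(45)), (np.int64(39), np.int64(41), np.int64(46)), (np.int64(168), np.int64(181), np.int64(196)), (np.int64(168), np.int64(182), np.int64(196))]
238 [(np.int64(37), np.int64(36), np.int64(39)), (np.int64(40), np.int64(38), np.int64(44)), (np.int64(44), np.int64(47), np.int64(50)), (np.int64(169), np.int64(183), np.int64(197)), (np.int64(174), np.int64(188), np.int64(198))]
```

Run:
```python
from h import *
for n in ('w11','w12'):
    im=cv2.imread(f'pics/{n}.png').astype(int); b,g,r=im[...,0],im[...,1],im[...,2]
    m=(g-r>18)&(abs(g-b)<25)&(r<70)
    for v in (10,20,30,40,50,60,70,80,90,95): 
        u=np.where(m[v,190:450])[0]+190; L=u[u<300]; Rr=u[u>350]; print(n,v,(L.min(),L.max()) if len(L) else 0,(Rr.min(),Rr.max()) if len(Rr) else 0)
c=cam('wrist'); s=arm.read_state(); M=R.from_rotvec(s['tcp_rot']).as_matrix()
for u,v in [(262,97),(387,97),(320,50),(320,0)]:
    for h in (.0006,.0156,.0306): w=px2z(c,u,v,s['position'][2]+h); print(u,v,h,(M.T@(w-s['position'])*1000).round(1))
print(cakefit('top'),cakefit('side'))
for n in('top','side'):
    cam(n)
    for x in arm.regions_of('canele',n)[:1]: print('canele',round(x['p'],2),x['rect'])
```

```text
w11 10 (np.int64(218), np.int64(250)) (np.int64(413), np.int64(423))
w11 20 (np.int64(219), np.int64(244)) (np.int64(412), np.int64(421))
w11 30 (np.int64(220), np.int64(246)) (np.int64(411), np.int64(420))
w11 40 (np.int64(222), np.int64(238)) (np.int64(410), np.int64(419))
w11 50 (np.int64(221), np.int64(248)) (np.int64(410), np.int64(417))
w11 60 (np.int64(224), np.int64(235)) (np.int64(406), np.int64(416))
w11 70 (np.int64(230), np.int64(240)) (np.int64(401), np.int64(411))
w11 80 (np.int64(235), np.int64(245)) (np.int64(396), np.int64(405))
w11 90 (np.int64(240), np.int64(249)) (np.int64(391), np.int64(400))
w11 95 0 0
w12 10 (np.int64(209), np.int64(282)) (np.int64(363), np.int64(432))
w12 20 (np.int64(210), np.int64(271)) (np.int64(373), np.int64(430))
w12 30 (np.int64(212), np.int64(264)) (np.int64(380), np.int64(429))
w12 40 (np.int64(213), np.int64(259)) (np.int64(419), np.int64(427))
w12 50 (np.int64(213), np.int64(237)) (np.int64(419), np.int64(426))
w12 60 (np.int64(217), np.int64(254)) (np.int64(414), np.int64(424))
w12 70 (np.int64(222), np.int64(232)) (np.int64(409), 
[... 237 characters left out ...]
156 [-15.6 -23.8 -80.9]
262 97 0.0306 [-30.6 -21.  -80. ]
387 97 0.0006 [ -0.6  31.2 -82. ]
387 97 0.0156 [-15.6  27.9 -81. ]
387 97 0.0306 [-30.6  24.6 -80. ]
320 50 0.0006 [  -0.6    0.2 -101.5]
320 50 0.0156 [-15.6   0.2 -98.5]
320 50 0.0306 [-30.6   0.1 -95.4]
320 0 0.0006 [  -0.6    0.2 -120.6]
320 0 0.0156 [-1.560e+01  1.000e-01 -1.156e+02]
320 0 0.0306 [-3.060e+01  1.000e-01 -1.105e+02]
(array([ 0.6169, -0.2325]), array([  1.3,  11.1,  -1.3, -11.3]), array([388., 168., 406., 206.]), np.int32(321)) (array([ 0.6369, -0.1886]), array([-0.8, -2.7,  0.8,  2.5]), array([338., 258., 353., 276.]), np.int32(219))
canele 0.66 [260.6, 157.0, 294.8, 191.1]
canele 0.65 [338.2, 255.6, 351.1, 277.1]
```

Run:
```python
from h import *
print(delta([.532,-.186,.10],-90))
```

```text
([71.2, 9.1, -2.3], [0.011, -0.0, -0.0])
```

```bash
python3 -m handwheel '[[[0,3,-1,0.01,0,0,64],[0,7,-2,0.01,0,0,64],[5,9,-2,0.01,0,0,64],[18,9,-2,0.01,0,0,64],[35,9,-2,0.01,0,0,64],[52,9,-2,0.01,0,0,64],[65,9,-2,0.01,0,0,64],[71,9,-2,0.01,0,0,64],[71,9,-2,0.01,0,0,64],[71,9,-2,0.01,0,0,64]]]' 40
python3 - <<'E'
from h import *
cam('top');c=cam('wrist'); cv2.imwrite('pics/w13.png',c['img']); s=arm.read_state();print(s['position'],s['grip_width'],delta([.532,-.186,.0345],-90),s['ft_force'])
im=c['img'].astype(int); b,g,r=im[...,0],im[...,1],im[...,2]
m=(g-r>18)&(abs(g-b)<25)&(r<70); k=(r-b>18)&(r>g)&(r+g+b<330)
for v in (2,10,20,30,40,50,60,70,80,90):
    u=np.where(m[v,190:450])[0]+190; L=u[u<300]; Rr=u[u>350]; q=np.where(k[v,230:410])[0]+230
    print(v,L[:1],L[-1:],Rr[:1],Rr[-1:],'cake',q[:1],q[-1:],len(q))
print(proj(c,[.638,-.186,.068]), cakefit('wrist',c=c))
for z in (.068,):
  a=np.linspace(0,6.28,40); q=np.array([proj(c,[.638+.022*np.cos(t),-.186+.022*np.sin(t),z]) for t in a]); print(q.min(0),q.max(0))
E
```

```text
time_s: 19.1
position: [0.5318, -0.1858, 0.1]
tcp_rot: [2.221, 0.001, -2.221]
ft_force: [-0.3, 0.7, 0.1]
grip_width: 0.639
[ 0.53253622 -0.18604049  0.10114173] 0.6369031612631275 ([66.6, -0.1, 0.6], [0.001, -0.002, -0.001]) [ 0.67779285 -0.42166986 -1.38851883]
2 [208] [247] [384] [433] cake [] [] 0
10 [209] [241] [389] [432] cake [] [] 0
20 [210] [233] [421] [430] cake [300] [328] 29
30 [210] [236] [396] [429] cake [287] [342] 56
40 [208] [238] [398] [427] cake [287] [352] 66
50 [208] [241] [420] [426] cake [280] [350] 71
60 [208] [234] [415] [424] cake [284] [354] 71
70 [216] [242] [409] [419] cake [283] [348] 65
80 [218] [237] [404] [413] cake [292] [346] 55
90 [221] [240] [399] [408] cake [297] [334] 31
[319.50279542  55.40103836] (array([ 0.6374, -0.1849]), array([-2.5, -3.3,  2.5,  5.1]), array([280.,  14., 355.,  98.]), np.int32(4360))
[279.58083256   9.42681252] [359.42516816  97.79399476]
```

```bash
python3 -m handwheel '[[[5,-1,0,0,0,0,64],[14,-1,0,0,0,0,64],[25,-1,0,0,0,0,64],[36,-1,0,0,0,0,64],[46,-1,0,0,0,0,64],[54,-1,0,0,0,0,64],[60,-1,0,0,0,0,64],[64,-1,0,0,0,0,64],[66,-1,0,0,0,0,64],[66,-1,0,0,0,0,64]]]' 40
python3 - <<'E'
from h import *
cam('top');c=cam('wrist'); cv2.imwrite('pics/w14.png',c['img']); s=arm.read_state();print(s['position'],s['grip_width'],s['ft_force'],s['moment'])
im=c['img'].astype(int); b,g,r=im[...,0],im[...,1],im[...,2]
m=(g-r>18)&(abs(g-b)<25)&(r<70); k=(r-b>18)&(r>g)&(r+g+b<330)
for v in (2,10,20,30,40,50,60,70,80,90):
    u=np.where(m[v,190:450])[0]+190; L=u[u<300]; Rr=u[u>350]; q=np.where(k[v,230:410])[0]+230
    print(v,L[:1],L[-1:],Rr[:1],Rr[-1:],'cake',q[:1],q[-1:],len(q))
E
```

```text
time_s: 20.03
position: [0.5316, -0.1848, 0.0338]
tcp_rot: [2.221, 0.001, -2.222]
ft_force: [0.1, 0.0, -0.3]
grip_width: 0.638
[ 0.53210404 -0.18495972  0.0345513 ] 0.6375677346263008 [ 0.67852792  0.34881356 -0.6438403 ] [ 0.05823707 -0.03785632 -0.01327711]
2 [208] [245] [398] [440] cake [259] [374] 116
10 [209] [243] [422] [440] cake [258] [375] 118
20 [210] [238] [421] [442] cake [263] [379] 117
30 [212] [237] [420] [429] cake [266] [377] 112
40 [213] [233] [418] [427] cake [263] [368] 106
50 [213] [232] [418] [426] cake [269] [368] 97
60 [216] [242] [414] [424] cake [276] [363] 85
70 [222] [243] [409] [419] cake [284] [346] 57
80 [227] [241] [404] [413] cake [306] [319] 14
90 [233] [241] [399] [408] cake [] [] 0
```

```bash
python3 -m handwheel '[[[0,0,0,0,0,0,62],[0,0,0,0,0,0,60],[0,0,0,0,0,0,58],[0,0,0,0,0,0,56],[0,0,0,0,0,0,54],[0,0,0,0,0,0,52],[0,0,0,0,0,0,50],[0,0,0,0,0,0,48],[0,0,0,0,0,0,46],[0,0,0,0,0,0,44]]]' 35
python3 -m handwheel '[[[0,0,0,0,0,0,42],[0,0,0,0,0,0,40],[0,0,0,0,0,0,38],[0,0,0,0,0,0,38],[0,0,0,0,0,0,38],[0,0,0,0,0,0,38],[0,0,0,0,0,0,38],[0,0,0,0,0,0,38],[0,0,0,0,0,0,38],[0,0,0,0,0,0,38]]]' 35
python3 - <<'E'
from h import *
c=cam('wrist'); cv2.imwrite('pics/w15.png',c['img']); s=arm.read_state();print(s['position'],s['grip_width'],s['ft_force'],s['moment'])
im=c['img'].astype(int); b,g,r=im[...,0],im[...,1],im[...,2]
m=(g-r>18)&(abs(g-b)<25)&(r<70); k=(r-b>18)&(r>g)&(r+g+b<330)
for v in (2,10,20,30,40,50,60,70,80,90):
    u=np.where(m[v,190:450])[0]+190; L=u[u<300]; Rr=u[u>350]; q=np.where(k[v,230:410])[0]+230
    print(v,L[:1],L[-1:],Rr[:1],Rr[-1:],'cake',q[:1],q[-1:],len(q))
E
```

```text
time_s: 20.97
position: [0.5319, -0.1848, 0.0343]
tcp_rot: [2.221, 0.001, -2.221]
ft_force: [-1.3, -0.6, 0.1]
grip_width: 0.486
time_s: 21.8
position: [0.5318, -0.1848, 0.0342]
tcp_rot: [2.221, 0.001, -2.221]
ft_force: [0.5, 0.8, 0.8]
grip_width: 0.486
[ 0.53185031 -0.1848608   0.03426389] 0.4882857129683676 [0.27708548 0.00071002 0.63200238] [ 0.09016859 -0.19802228  0.07186577]
2 [242] [255] [389] [399] cake [260] [376] 117
10 [242] [258] [389] [441] cake [259] [376] 118
20 [243] [255] [388] [397] cake [264] [380] 117
30 [244] [253] [387] [397] cake [266] [379] 114
40 [244] [256] [387] [396] cake [264] [370] 107
50 [245] [256] [387] [395] cake [272] [369] 98
60 [246] [260] [384] [394] cake [277] [365] 88
70 [251] [261] [380] [389] cake [285] [348] 58
80 [255] [265] [375] [385] cake [307] [338] 16
90 [260] [269] [371] [380] cake [] [] 0
```

```bash
python3 -m handwheel '[[[-1,0,0,0,0,0,38],[-3,0,0,0,0,0,38],[-7,0,0,0,0,0,38],[-13,0,0,0,0,0,38],[-21,0,0,0,0,0,38],[-30,0,0,0,0,0,38],[-39,0,0,0,0,0,38],[-47,0,0,0,0,0,38],[-52,0,0,0,0,0,38],[-54,0,0,0,0,0,38]]]' 35
python3 -m handwheel '[[[-3,0,0,0,0,0,38],[-9,0,0,0,0,0,38],[-18,0,0,0,0,0,38],[-29,0,0,0,0,0,38],[-40,0,0,0,0,0,38],[-52,0,0,0,0,0,38],[-63,0,0,0,0,0,38],[-72,0,0,0,0,0,38],[-78,0,0,0,0,0,38],[-80,0,0,0,0,0,38]]]' 35
python3 -m handwheel '[[[0,0,0,0,0,0,38],[0,0,0,0,0,0,38],[0,0,0,0,0,0,38],[0,0,0,0,0,0,38],[0,0,0,0,0,0,38],[0,0,0,0,0,0,38],[0,0,0,0,0,0,38],[0,0,0,0,0,0,38],[0,0,0,0,0,0,38],[0,0,0,0,0,0,38]]]' 35
python3 - <<'E'
from h import *
c=cam('wrist'); s=arm.read_state();print(s['position'],s['grip_width'],s['ft_force'],s['moment'])
im=c['img'].astype(int); b,g,r=im[...,0],im[...,1],im[...,2]
m=(g-r>18)&(abs(g-b)<25)&(r<70); k=(r-b>18)&(r>g)&(r+g+b<330)
for v in (2,20,40,60,70,80,90):
    u=np.where(m[v,190:450])[0]+190; L=u[u<300]; Rr=u[u>350]; q=np.where(k[v,230:410])[0]+230
    print(v,L[:1],L[-1:],Rr[:1],Rr[-1:],'cake',q[:1],q[-1:],len(q))
for n in ('side','top'):
    c=cam(n); cv2.imwrite(f'pics/{n}F.png',c['img'])
    print(n,'pred cake top/bottom',[proj(c,[.638,-.185,z]).round() for z in (.202,.156)],'on plate',proj(c,[.638,-.186,.045]).round())
    for q in('canele','dome'):
        for x in arm.regions_of(q,n)[:3]: print(q,round(x['p'],2),x['rect'])
    u,v=proj(c,[.638,-.186,.03]).astype(int); print('plate colour',c['img'][v-3:v+4,u-3:u+4].mean((0,1)).round())
    u,v=proj(c,[.638,-.186,.175]).astype(int); print('cake colour',c['img'][v-2:v+3,u-2:u+3].mean((0,1)).round())
c=cam('side'); im=c['img'].astype(int); b,g,r=im[...,0],im[...,1],im[...,2]
k=((r-b>18)&(r>g)&(r+g+b<330))[180:300,320:372].astype(np.uint8); kk,l,st,ce=cv2.connectedComponentsWithStats(k); print([ (q+np.array([320,180,0,0,0])).tolist() for q in st[1:] if q[4]>20])
E
```

```text
time_s: 22.68
position: [0.5325, -0.1851, 0.0897]
tcp_rot: [2.223, -0.0, -2.218]
ft_force: [0.7, 0.7, -1.8]
grip_width: 0.483
time_s: 23.52
position: [0.5324, -0.185, 0.1698]
tcp_rot: [2.223, -0.0, -2.218]
ft_force: [0.2, -0.5, -2.0]
grip_width: 0.489
time_s: 24.35
position: [0.5318, -0.1849, 0.1682]
tcp_rot: [2.221, 0.001, -2.221]
ft_force: [-0.3, 0.2, -1.1]
grip_width: 0.485
[ 0.5317771  -0.18484691  0.1682271 ] 0.49188993144991006 [ 0.46586399 -0.184357   -1.95668308] [-0.03889883  0.05425486 -0.05236453]
2 [243] [256] [381] [399] cake [261] [376] 116
20 [244] [258] [388] [397] cake [265] [380] 116
40 [244] [254] [387] [396] cake [265] [370] 106
60 [243] [257] [384] [394] cake [278] [365] 87
70 [251] [261] [380] [389] cake [285] [348] 61
80 [256] [266] [375] [385] cake [297] [338] 15
90 [260] [269] [371] [381] cake [] [] 0
side pred cake top/bottom [array([348., 226.]), array([347., 238.])] on plate [346. 266.]
canele 0.69 [338.4, 222.0, 355.6, 232.9]
dome 0.77 [327.8, 159.6, 359.9, 202.6]
dome 0.48 [238.8, 220.0, 356.6, 243.7]
plate colour [149. 151. 141.]
cake colour [ 78.  92. 107.]
top pred cake top/bottom [array([389., 171.]), array([387., 174.])] on plate [383. 181.]
canele 0.54 [382.6, 164.3, 392.7, 177.4]
dome 0.75 [259.3, 159.2, 296.8, 194.5]
plate colour [105. 110. 102.]
cake colour [57. 69. 96.]
[[340, 222, 15, 12, 150], [368, 235, 4, 14, 37]]
```

```bash
python3 -c "
from rig import arm
print(arm.sign_off())"
```

```text
the job is handed in; nothing more can be done
None
```

I moved the glass dome onto the empty blue-rimmed plate. Then I picked up the tongs, closed their jaws on the cake and lifted it. I handed the job in at about 24.5 s on the robot's clock, with the cake held steady.

**Dome:** The picture after release showed it inside the blue rim. At touchdown its centre was within about 1 mm of the plate's. The floor pushed back with about 3 N when I set it down. In the last side and top pictures the network still found the dome on that plate.

**Cake:** The sleeves stopped at 41 mm, as expected with the jaws on the cake. After 134 mm of lift, with the arm still for 0.8 s, the cake sat in the same place in the wrist picture and its old spot on the plate showed empty. By my calculation its underside is about 15.6 cm above the worktop. The gripper stayed about 10 cm from the cake.

**What disagreed or was not ideal:**
- The cameras differed by about 4 mm on the cake's sideways position. I used the close wrist view, and the jaws closed centrally.
- One colour-based cake measurement from the top camera failed while the arm blocked the view, so I ignored it.
- While closing on the tongs, the fingertips briefly pressed on the slate with about 12 N.
- I had used my 12 picture views by then, so the final checks rest on measured pixels and the networks, not on looking at a picture.

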